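Lock the banding lathe and grease its bearing

ROBOT

A 6-joint arm with a two-finger parallel gripper is mounted at the origin on the work surface. World frame = base frame: x ahead of the robot, y to its left, z up, the work surface at z = 0. Lengths are in m, angles in rad, forces in N, time in s.
With the tool pointing down it reaches from about 0.35 to 0.925 m from the base axis. Payload 6.4 kg.
Tool frame: the origin (TCP) lies on the mounting face of the last link; the fingertips stand 199 mm ahead of it and the grasp point (between the pads) lies env.grasp_offset ahead of it (env.grasp_offset is the distance from the TCP to the grasp point, in m); z points along the fingers, y is the line along which they close (so a half turn about z gives the same grasp; the last joint's range is limited). The gripper opens to 94 mm and grips with 3 to 60 N. Pads are 16 mm wide; open, the fingers measure 119 mm over their backs; the gripper's body (75 mm by 177 mm) begins 78 mm behind the grasp point.
Start: joints at [1.128, 0.245, 1.558, -0, 1.339, -0.174], TCP at [0.173, 0.627, 0.405] pointing down, gripper open.
Joint ranges: [-3.13, 3.13], [-1.02, 2.26], [0.13, 2.54], [-0.95, 4.09], [0.21, 2.88], [-2.74, 2.74]. Speed limits (rad/s): [2.57, 2.57, 3.14, 3.14, 3.14, 3.14].

INTERFACE

Orientations are given as a unit quaternion [x, y, z, w].
In Python, from bench import env gives the robot as it stands. The module is installed in compiled form; this text tells all that it offers. Calls block until the motion is done:
- env.move_to(position, orientation): joint-space move of the TCP to a pose.
- env.servo_line(position, rot=None, feed=0.15, force_limit=None): straight line of the TCP; rot=None keeps the orientation; feed is the mean speed in m/s. With force_limit (N) it stops when the force on the tool has changed by that much, and returns True; else False.
- env.move_joints(angles): joint-space move.
- env.gripper_to(opening, grip_force=None): finger opening in m; grip_force is the grip in N (None keeps the last); returns when the fingers have stopped.
- env.dwell(seconds).
- env.ik(position, orientation): joint angles nearest the present ones, or None.
- env.capture(name): name is "scene" or "top" or "wrist"; returns a dict with "img" (480x640x3 uint8, red, green, blue), "depth" (480x640 float32, m along the optical axis (not along the pixel's ray), 0 where there is no reading), "vertical_fov" (degrees; the focal length in pixels is half the picture's height over the tangent of half this angle, whatever the lens; pixels are square), "cx", "cy" (the principal point, pixels), "camera_from_world" (4x4, takes a point from world to camera coordinates). Camera axes: x right, y down, z forward; pixel columns grow to the right and rows downward; lengths in m; the calibration is good to about 2 mm. The wrist camera is an equidistant fisheye: a pixel r from the principal point sees the ray r / f radians off the axis. A picture is of the moment at which its call begins.
A pose or a line that the arm cannot do raises env.PlanningError and nothing moves.
- env.finish_job(): hands the job in; it is judged then, once.
Readings, each from a call of its own:
- env.get_clock(): time.
- env.get_joint_pos(): joint angles.
- env.get_joint_vel(): joint speeds.
- env.get_joint_torque(): joint torques, N m.
- env.get_tcp_pos(): TCP position.
- env.get_tool_rot(): TCP orientation.
- env.get_ft_force(): force on the tool from outside, world axes, zero at the start.
- env.get_wrist_torque(): the same for the moment, N m.
- env.get_finger_gap(): finger opening in m.
- env.get_gripper_force(): force on a finger pad.
Only numpy, scipy, OpenCV 4.12 (cv2) and the standard library are available. Lean on these libraries where they do the work, as an engineer would, in place of code of your own. Each camera call takes 0.05 s, during which the arm holds its last target. There are 200 camera calls.

TASK

Grease the bench banding lathe's bearing: first slide the red-knobbed lock bolt fully home into the index disc so the spindle cannot turn, then take the push-type grease gun (blue band) out of its wooden stand and press its coupler squarely onto the bare tilted brass nipple until it clicks home. Keep pushing in line with the nipple until the gun's spring is pressed in at least about two thirds of its 14 mm stroke, and finish like that: still gripping the gun and holding it pushed in on the nipple. Leave the jars, tools, can, brush pot and glass bauble where they are.

Things in the scene. Friction and masses are not known exactly. Their poses are not given: they have to be found in the camera images.
- lathe: Fixed bench lathe, grey base 160 (x) by 340 mm (y); origin on the table, z up. Spindle along its y at x = 0, 75 mm up: green bearings at y = -30 and +85 (the nipple with a yellow cap is left alone), rubber chuck at the +y end, 120 mm aluminium index disc at y = -92 to -82, its top 135 mm up. Lock bolt in front of the disc at x = -45, 75 mm up. Black button box 68 mm high at x = 55, y = -130.
- bolt (a joint): Slide of the lock bolt, m: 0 = drawn back, 0.040 = end stop, fully home through the disc; grows as the knob moves along the lathe's +y. Starts at 0 to 0.012, stays where it is left; friction about 3 N. Its guides at lathe y = -185 and -115 mm reach 86 mm above the table.
- bolt_knob (a point): Centre of the top of the bolt's upright red knob, a cylinder 18 mm in diameter and 34 mm tall on a thin stem. The top is 124 mm above the table and the knob's underside 90 mm; it can be pinched or pushed above the guides.
- nipple: Bare brass grease nipple of the bearing at lathe y = -30 mm, fixed. Origin at the centre of its ball head (10 mm diameter, about 124 mm above the table); z axis along the nipple, outwards and up, 30 degrees from vertical, leaning to the lathe's -x; y axis along the lathe's y. Neck 6.4 mm thick; a hexagon starts 13 mm below the head's centre.
- gun: Grease gun, 146 mm long, about 0.34 kg, standing coupler-down in the stand. Origin at the middle of its blue grip band, 114 mm above the table at the start; z axis along the gun to its rear end (up). Barrel 30 mm in diameter (band 31, z = -16 to +16 mm), black end cap 33 mm ending at z = +38, 36 mm nut at z = -48 to -40, below it the tube and 20 mm coupler, mouth at z = -108.
- pump (a joint): How far the gun's tube with the coupler is pushed into the barrel, m: 0 = spring out, 0.014 = bottomed. The spring takes 9 N to start and 0.7 N per mm more (about 16 N at 10 mm).
- coupler_mouth (a point): Centre of the coupler's open mouth (funnel about 17 mm across), on the gun's axis, 108 mm below its origin when the spring is out; moves with the tube.
- coupler_seat (a point): Point on the coupler's axis 10.2 mm inside the mouth. The nipple's head centre lies here once the coupler has snapped on; the head meets four spring jaws 10 mm before this (about 5 to 6 N to push over them), then bottoms on the seal.
- stand: Fixed square wooden block 80 by 80 mm, 66 mm high, with an upright 27 mm through hole in its middle; the gun's nut rests on its top and the coupler hangs in the hole, so lift the gun straight up by at least 75 mm. Origin at the centre of its underside.
- jar_gold: Loose paint jar with gold paint, 61 mm in diameter, 60 mm high; origin under its centre. To be left alone.
- jar_blue: Loose paint jar with blue paint, 61 mm in diameter, 60 mm high; origin under its centre. To be left alone.
- wrench: Loose steel wrench 190 mm long lying flat. To be left alone.
- screwdriver: Loose screwdriver 180 mm long, orange handle, lying flat. To be left alone.
- brush_pot: Loose white pot of brushes, 72 mm in diameter, 190 mm high with the brushes. To be left alone.
- thinner: Loose aluminium can 56 mm in diameter, 130 mm high. To be left alone.
- bauble: Loose glass bauble 72 mm in diameter with a blue stem, resting on a cork ring; origin at the ball's centre. Fragile, to be left alone.
Not all that is in view belongs to the job. There is more than one size of the gun; the job needs the middle-sized.

How it is judged:
On the way, in this order (a step that is already met when the one before it is completed fails the run):
1. the lock bolt is fully home in the index disc (value of joint bolt above 0.036 m), for 0.2 s.
2. with the bolt home, the gun's coupler has snapped onto the nipple (value of joint bolt above 0.036 m and distance between coupler_seat and nipple below 0.003 m and angle between the z axis of gun and the z axis of nipple, either way round below 0.2 rad), for 0.05 s.
At the end, for the whole second after the job is handed in: Still holding through the last second: bolt at least 36 of 40 mm in; coupler seat within 3 mm of the nipple head and gun within 0.12 rad of its axis; spring pressed over 8 mm with over 8 N on the nipple; fingers grip the gun with over 5 N; gun at rest (under 20 mm/s), out of its stand (value of joint bolt above 0.036 m and distance between coupler_seat and nipple below 0.003 m and angle between the z axis of gun and the z axis of nipple, either way round below 0.12 rad and value of joint pump above 0.008 m and contact force between gun and nipple above 8 N and contact force between gun and the fingers above 5 N and linear speed of gun below 0.02 m/s and distance of gun from where it was at the start of the episode above 0.05 m); the arm keeps its last pose, push and grip.
It fails at once if a jar, tool, can or brush pot is moved by more than 30 mm (distance of any of jar_gold, jar_blue, wrench, screwdriver, brush_pot, thinner from where it was at the start of the episode above 0.03 m).
It fails at once if the glass bauble is moved by more than 20 mm (distance of bauble from where it was at the start of the episode above 0.02 m).
It also fails if it takes over 54 s, if anything falls off the work surface, if the arm or the gripper's body presses on something with over 40 N, if the wrist force passes 120 N, or if a joint passes its speed limit or range.

## Working session

There is one attempt and no reset: what is moved stays moved. The work goes in short steps, each a Python script; the robot and the scene stay as the last script left them, time stands still between calls to the robot, and variables do not carry over. Pictures are saved under pics/ and viewed, at most 10 in all, crops included, and the job is handed in when it is done.

```bash
mkdir -p pics
cat > h.py <<'E'
import numpy as np, cv2, pickle
from bench import env
def snap(name, fn=None):
    c=env.capture(name); 
    if fn: cv2.imwrite('pics/'+fn, c['img'][:,:,::-1]); pickle.dump(c,open('pics/'+fn+'.pkl','wb'))
    return c
def load(fn): return pickle.load(open('pics/'+fn+'.pkl','rb'))
def cloud(c):
    f=240/np.tan(np.radians(c['vertical_fov'])/2); v,u=np.mgrid[:480,:640]; z=c['depth']
    P=np.stack([(u-c['cx'])/f*z,(v-c['cy'])/f*z,z,np.ones_like(z)],-1)
    W=P@np.linalg.inv(c['camera_from_world']).T
    W[z==0]=np.nan
    return W[...,:3]
def proj(c,p):
    f=240/np.tan(np.radians(c['vertical_fov'])/2); q=c['camera_from_world']@np.r_[p,1]
    return q[:2]/q[2]*f+[c['cx'],c['cy']]
E
python3 - <<'E'
from h import *
a=snap('scene','scene.png'); b=snap('top','top.png')
for c in(a,b): print(c['vertical_fov'],c['cx'],c['cy'],np.linalg.inv(c['camera_from_world']).round(3))
print(env.grasp_offset, env.get_clock(), env.get_tool_rot(), env.get_finger_gap())
E
```

```text
55.33622054129239 317.84497843722136 243.80741733672318 [[ 0.287  0.729 -0.621  1.111]
 [ 0.958 -0.23   0.172 -0.131]
 [-0.018 -0.644 -0.765  0.865]
 [ 0.     0.     0.     1.   ]]
47.665733480312014 321.3026695432533 231.9833696681847 [[-0.017 -0.995  0.093  0.381]
 [-1.     0.016 -0.004  0.046]
 [ 0.003 -0.094 -0.996  1.431]
 [ 0.     0.     0.     1.   ]]
0.1804 0.1 [ 1.34009128e-01  9.90979730e-01 -8.10598555e-04 -2.65311626e-04] 0.09375306082428177
```

View pics/scene.png

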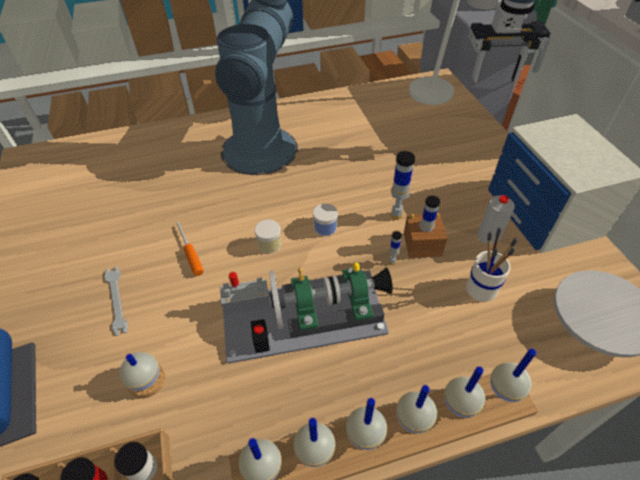

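View pics/top.png

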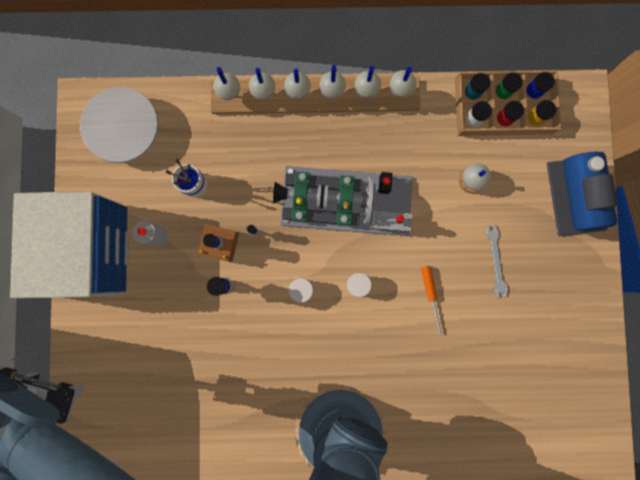

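The gun candidates in the scene view are large at (402,185), middle in the wooden stand at (431,213), and small at (395,245). The one in the stand fits the description. The lathe is at scene (300,315), with the red knob at (234,280). The nipples are at about (303,275) bare and (356,268) yellow-capped. I'll enlarge both views.

Run:
```python
from h import *
a=load('scene.png'); b=load('top.png')
A=cv2.resize(a['img'][150:350,215:455],None,fx=3,fy=3,interpolation=cv2.INTER_CUBIC)[:,:,::-1]
B=cv2.resize(b['img'][155:280,190:430],None,fx=3.3,fy=3.3,interpolation=cv2.INTER_CUBIC)[:,:,::-1]
cv2.imwrite('pics/A.png',A);cv2.imwrite('pics/B.png',B)
```

```text
(no output)
```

View pics/A.png

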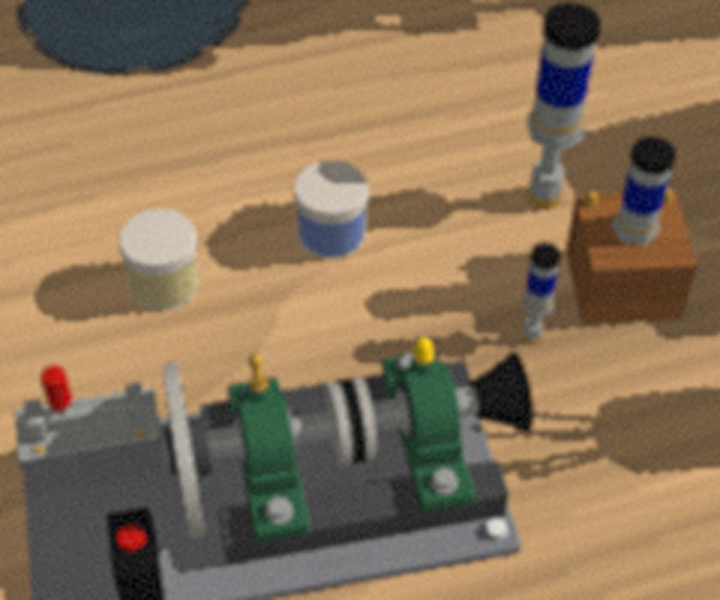

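View pics/B.png

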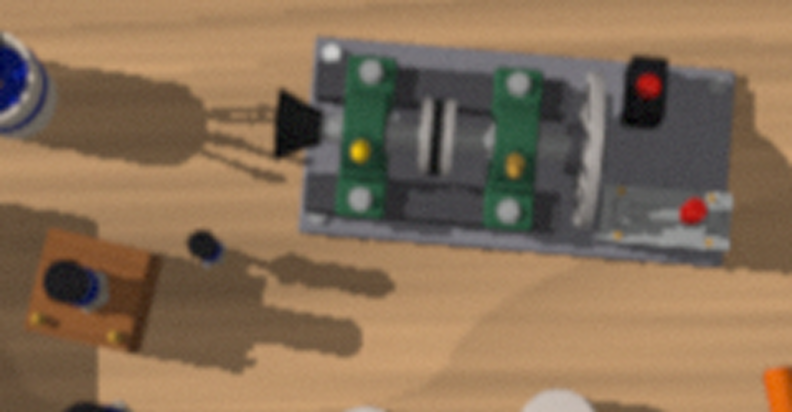

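Run:
```python
from h import *
a=load('scene.png'); b=load('top.png')
ta=lambda p:(215+(p[0]+.5)/3-.5,150+(p[1]+.5)/3-.5); tb=lambda p:(190+(p[0]+.5)/3.3-.5,155+(p[1]+.5)/3.3-.5)
def ray(c,p):
    f=240/np.tan(np.radians(c['vertical_fov'])/2); M=np.linalg.inv(c['camera_from_world'])
    d=M[:3,:3]@np.array([(p[0]-c['cx'])/f,(p[1]-c['cy'])/f,1]); return M[:3,3],d
def atz(c,p,z): o,d=ray(c,p); return o+d*(z-o[2])/d[2]
def tri(p,q):
    o1,d1=ray(a,p);o2,d2=ray(b,q)
    s=np.linalg.lstsq(np.c_[d1,-d2],o2-o1,rcond=None)[0]; A,B=o1+s[0]*d1,o2+s[1]*d2
    return (A+B)/2,np.linalg.norm(A-B)
print('knob',tri(ta((56,375)),tb((693,210))),atz(a,ta((53,371)),.124),atz(b,tb((693,210)),.124))
print('nip',tri(ta((256,361)),tb((515,163))),atz(a,ta((256,361)),.124),atz(b,tb((515,163)),.124))
print('guncap',tri(ta((653,150)),tb((67,281))),atz(a,ta((653,152)),.152),atz(b,tb((67,281)),.152))
Wb=cloud(b);Wa=cloud(a)
print('base z',[Wb[int(tb(p)[1]),int(tb(p)[0])].round(3) for p in((330,75),(720,120),(690,140),(600,240))])
cs=[atz(b,tb(p),.02) for p in((318,38),(735,70),(725,265),(302,230))]; print(np.round(cs,3))
print('stand',[atz(b,tb(p),.066).round(3) for p in((48,229),(160,255),(137,352),(27,325))])
# knob red points & cap
for n,W,c in(('a',Wa,a),('b',Wb,b)):
    im=c['img'].astype(int); red=(im[...,0]>150)&(im[...,1]<60)&(W[...,2]>.085)&(W[...,2]<.14)
    P=W[red]; P=P[(P[:,1]<0.05)];print(n,'red',len(P),np.nanmedian(P,0),P[:,2].max() if len(P) else 0)
    blk=(im.max(2)<60)&(W[...,2]>.14)&(W[...,2]<.17); P=W[blk]; print('blk',len(P),np.nanmedian(P,0))
    disc=(W[...,2]>.10)&(W[...,2]<.14)&(abs(W[...,1]+.07)<.1)&(abs(W[...,0]-.5)<.2); 
    blu=(im[...,2]>100)&(im[...,0]<60)&(im[...,1]<60)&(W[...,2]>.03)&(W[...,2]<.2)&(W[...,1]>.05)
    n_,l,s,ce=cv2.connectedComponentsWithStats(blu.astype(np.uint8))
    for i in range(1,n_):
        if s[i,4]>15: print('blue',s[i],np.nanmedian(W[l==i],0).round(3))
for nm,p in(('jars',((300,291),(359,285))),):
    for q in p: print(Wb[q[1],q[0]].round(3))
```

```text
knob (array([ 0.53443753, -0.15033749,  0.12192921]), np.float64(7.31924072526383e-05)) [ 0.53214531 -0.15160512  0.124     ] [ 0.53419087 -0.15006406  0.124     ]
nip (array([ 0.57008122, -0.01998752,  0.13091249]), np.float64(0.0004752994796928569)) [ 0.5649282  -0.01917103  0.124     ] [ 0.57113761 -0.02010341  0.124     ]
guncap (array([0.48736539, 0.30401423, 0.15329655]), np.float64(0.00170794138019145)) [0.4882958  0.30477096 0.152     ] [0.48712848 0.30347221 0.152     ]
base z [array([0.656, 0.121, 0.043]), array([ 0.619, -0.188,  0.014]), array([ 0.604, -0.164,  0.013]), array([ 0.523, -0.088,  0.037])]
[[ 0.69   0.13   0.02 ]
 [ 0.658 -0.203  0.02 ]
 [ 0.502 -0.19   0.02 ]
 [ 0.535  0.144  0.02 ]]
stand [array([0.534, 0.335, 0.066]), array([0.513, 0.25 , 0.066]), array([0.439, 0.267, 0.066]), array([0.461, 0.351, 0.066])]
a red 51 [ 0.53902879 -0.14955525  0.12276593] 0.12759456476800468
blk 505 [0.52339396 0.54860146 0.15327556]
blue [407 172   4  13  27] [0.396 0.29  0.145]
blue [476 367   7   7  31] [0.885 0.185 0.193]
blue [422 386   7   7  34] [0.886 0.095 0.185]
b red 32 [ 0.53485131 -0.15102575  0.12178864] 0.1269586042177666
blk 769 [0.49817061 0.3184119  0.15206227]
blue [294  69   4   6  16] [0.884 0.096 0.182]
blue [194 174   4   6  16] [0.656 0.358 0.062]
[0.362 0.096 0.058]
[ 0.375 -0.052  0.063]
```

```bash
cat >> h.py <<'E'
from scipy.spatial.transform import Rotation as Rn
YAW=-0.097
LX=np.array([np.cos(YAW),np.sin(YAW),0]); LY=np.array([-np.sin(YAW),np.cos(YAW),0]); UP=np.array([0,0,1.])
NZ=-0.5*LX+np.sqrt(.75)*UP
def pose(g,z,y):
    "TCP pose with the grasp point at g, tool z along z, closing along y (sign picked by joint 6)"
    z=np.array(z)/np.linalg.norm(z); best=None
    for s in(1,-1):
        yy=s*np.array(y); R=np.c_[np.cross(yy,z),yy,z]; q=Rn.from_matrix(R).as_quat(); p=np.array(g)-env.grasp_offset*z
        j=env.ik(p,q)
        if j is not None:
            cost=abs(j[5])
            if best is None or cost<best[0]: best=(cost,p,q,j)
    return best
def fray(c):
    f=240/np.tan(np.radians(c['vertical_fov'])/2); v,u=np.mgrid[:480,:640]; x,y=u-c['cx'],v-c['cy']; r=np.hypot(x,y)+1e-9; t=r/f
    return np.stack([np.sin(t)*x/r,np.sin(t)*y/r,np.cos(t)],-1)
def fcloud(c):
    d=fray(c); z=c['depth'][...,None]; P=np.where(z>0,d/d[...,2:]*z,np.nan); M=np.linalg.inv(c['camera_from_world'])
    return P@M[:3,:3].T+M[:3,3]
def fproj(c,p):
    f=240/np.tan(np.radians(c['vertical_fov'])/2); q=c['camera_from_world'][:3]@np.r_[p,1]; r=np.hypot(q[0],q[1]); t=np.arctan2(r,q[2])
    return np.array([c['cx'],c['cy']])+f*t*q[:2]/r
E
python3 - <<'E'
from h import *
for n,g,z,y in(('knob',(.534,-.150,.111),-UP,LX),('knob2',(.534,-.150,.111),-UP,LY),('gun',(.487,.304,.114),-UP,LY),('gunx',(.487,.304,.114),-UP,LX),('nip',np.array([.568,-.02,.125])+.098*NZ,-NZ,LY),('nip out',np.array([.568,-.02,.125])+.16*NZ,-NZ,LY),('nipx',np.array([.568,-.02,.125])+.098*NZ,-NZ,np.cross(NZ,LY))):
    b=pose(g,z,y); print(n,None if b is None else (b[1].round(3),b[3].round(2)))
a=load('top.png');W=cloud(a);
for r in((275,300,200,235),(220,240,240,262)): 
    w=W[r[0]:r[1],r[2]:r[3]].reshape(-1,3); k=w[w[:,2]>.05]; print(np.nanmedian(k,0).round(3),np.nanmax(k,0).round(3))
b=pose((.534,-.150,.30),-UP,LX); env.move_to(b[1],b[2]); env.gripper_to(.05,40)
c=snap('wrist','w1.png'); print(np.linalg.inv(c['camera_from_world']).round(3),c['vertical_fov'],env.get_clock())
print(fproj(c,(.534,-.150,.124)),fproj(c,(.568,-.02,.125)))
E
```

```text
knob (array([ 0.534, -0.15 ,  0.291]), array([-0.48,  0.16,  1.88, -0.  ,  1.1 , -0.38]))
knob2 (array([ 0.534, -0.15 ,  0.291]), array([-0.48,  0.16,  1.88, -0.  ,  1.1 ,  1.19]))
gun (array([0.487, 0.304, 0.294]), array([ 0.36,  0.2 ,  1.83, -0.  ,  1.11, -1.11]))
gunx (array([0.487, 0.304, 0.294]), array([ 0.36,  0.2 ,  1.83, -0.  ,  1.11,  0.46]))
nip (array([ 0.429, -0.007,  0.366]), array([-0.3 , -0.37,  2.24,  0.15,  0.77,  1.29]))
nip out (array([ 0.399, -0.004,  0.42 ]), array([-0.32, -0.53,  2.25,  0.14,  0.92,  1.29]))
nipx (array([ 0.429, -0.007,  0.366]), array([-0.3 , -0.37,  2.24,  0.15,  0.77, -0.28]))
[0.38  0.275 0.193] [0.402 0.302 0.202]
[0.518 0.211 0.1  ] [0.529 0.223 0.106]
[[ 0.995 -0.094 -0.026  0.54 ]
 [-0.097 -0.96  -0.264 -0.074]
 [-0.     0.265 -0.964  0.46 ]
 [ 0.     0.     0.     1.   ]] 65.70646984690485 3.9917
[325.83078089 224.94401258] [349.80819711  80.30755606]
```

View pics/w1.png

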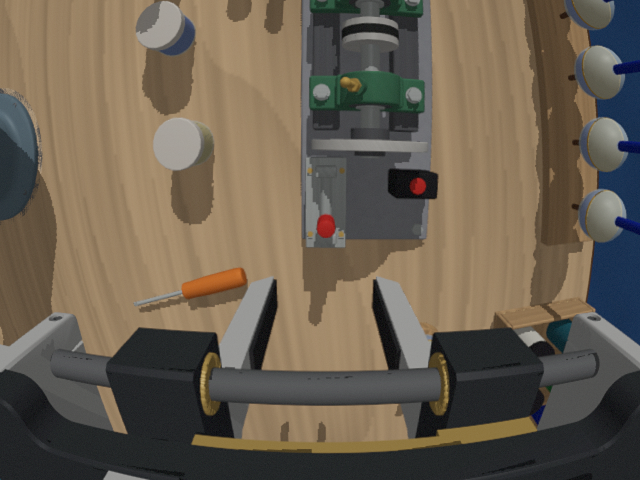

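The knob top is at (325,225), matching the prediction. The brass nipple head is the left end of the blob, at about (346,83). Next I'll pinch the knob and push the bolt.

Run:
```python
from h import *
k=np.array([.534,-.150,.111]); b=pose(k,-UP,LX)
env.servo_line(b[1]+[0,0,.04],feed=.2); print(env.servo_line(b[1],feed=.08,force_limit=8))
env.gripper_to(.005,20); print('gap',env.get_finger_gap(),env.get_gripper_force())
f0=env.get_ft_force(); s=env.get_tcp_pos()
hit=env.servo_line(b[1]+.050*LY,feed=.04,force_limit=14)
e=env.get_tcp_pos(); print(hit,(e-s)@LY,env.get_ft_force()-f0,env.get_finger_gap())
c=snap('wrist','w2.png')
env.gripper_to(.05); env.servo_line(e+[0,0,.09],feed=.2)
c=snap('wrist','w3.png'); W=fcloud(c); im=c['img'].astype(int)
m=(im[...,0]>150)&(im[...,1]<60)&(W[...,2]>.115); print('knob now',np.nanmedian(W[m],0),m.sum(),env.get_clock())
print(fproj(c,(.566,-.021,.124)))
cv2.imwrite('pics/w3c.png',cv2.resize(c['img'][0:240,200:520],None,fx=2.5,fy=2.5,interpolation=cv2.INTER_CUBIC)[:,:,::-1])
```

```text
False
gap 0.017790906370101743 19.999389946460724
True 0.03474768077631327 [-5.6355152  -2.25233507  2.25684253] 0.01793745889614817
knob now [ 0.536943   -0.11812474  0.12370026] 441 8.4
[356.33820712 108.4047844 ]
```

View pics/w3c.png

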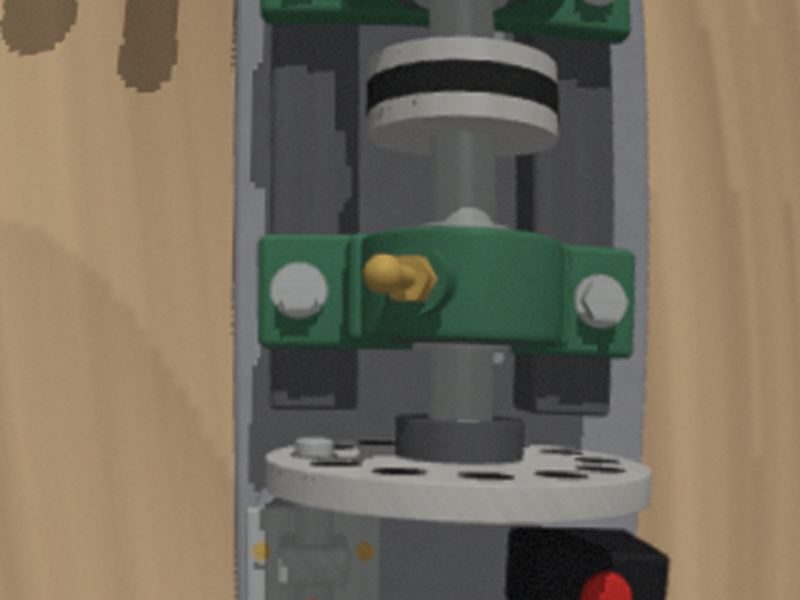

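The pin shows past the disc at crop (315,445), so the bolt is through. The nipple head is at crop (383,273), which is image (353,109). I'll push once more to confirm the stop and fix the nipple position.

Run:
```python
from h import *
def at(c,u,v,z):
    f=240/np.tan(np.radians(c['vertical_fov'])/2); x,y=u-c['cx'],v-c['cy']; r=np.hypot(x,y); t=r/f; M=np.linalg.inv(c['camera_from_world'])
    d=M[:3,:3]@np.array([np.sin(t)*x/r,np.sin(t)*y/r,np.cos(t)]); return M[:3,3]+d*(z-M[2,3])/d[2]
c=load('w3.png'); W=fcloud(c); print('nip',at(c,353,109,.124),W[107:111,351:356].reshape(-1,3).round(4)[::4])
e=env.get_tcp_pos(); 
env.servo_line(e-[0,0,.09],feed=.15); env.gripper_to(.005,40); s=env.get_tcp_pos()
h=env.servo_line(s+.02*LY,feed=.03,force_limit=25); e=env.get_tcp_pos(); print(h,(e-s)@LY,(e-s)@LX,env.get_ft_force(),env.get_finger_gap())
env.servo_line(s,feed=.05) if 0 else None
env.gripper_to(.05); env.servo_line(e+[0,0,.15],feed=.25)
c=snap('wrist','w4.png'); W=fcloud(c); im=c['img'].astype(int)
m=(im[...,0]>150)&(im[...,1]<60)&(W[...,2]>.115)&(W[...,0]<.58); print('knob now',np.nanmedian(W[m],0),m.sum(),env.get_clock())
# brass head: bright yellowish pixels high up
hs=cv2.cvtColor(c['img'],cv2.COLOR_RGB2HSV); p=fproj(c,(.564,-.021,.124)); print(p)
u,v=int(p[0]),int(p[1]); sub=(slice(v-25,v+25),slice(u-30,u+30))
m=(hs[sub][...,0]>12)&(hs[sub][...,0]<30)&(hs[sub][...,1]>120)&(W[sub][...,2]>.117); Q=W[sub][m]; print(len(Q),np.nanmedian(Q,0),np.nanmax(Q,0),np.nanmin(Q,0))
```

```text
nip [ 0.56387196 -0.02121939  0.124     ] [[ 0.5623 -0.0203  0.1292]
 [ 0.5648 -0.0205  0.129 ]
 [ 0.5642 -0.021   0.1286]
 [ 0.5634 -0.0216  0.1293]
 [ 0.5628 -0.0221  0.1283]]
True 0.0027620242098442284 7.634868549368533e-05 [ 0.2049248  -3.4645248   1.24719379] 0.01736080166412983
knob now [ 0.53703565 -0.11779211  0.12383636] 254 11.6083
[347.9383467  113.76787997]
133 [ 0.56428568 -0.02160334  0.12699127] [ 0.57090594 -0.01705347  0.1318324 ] [ 0.55922108 -0.02614536  0.11714086]
```

Run:
```python
from h import *
b=pose((.487,.304,.27),-UP,LY); env.move_to(b[1],b[2]); env.gripper_to(.06,50)
c=snap('wrist','w5.png'); W=fcloud(c)
m=(np.hypot(W[...,0]-.487,W[...,1]-.304)<.03)&(abs(W[...,2]-.152)<.004); P=W[m]
(ce,r)=cv2.minEnclosingCircle(P[:,:2].astype(np.float32)); print(ce,r,np.median(P,0),len(P),env.get_clock())
cy=[ (np.percentile(P[:,i],1)+np.percentile(P[:,i],99))/2 for i in(0,1)]; print(cy)
p=fproj(c,(.487,.304,.152)).astype(int); print(p)
v0,u0=max(p[1]-100,0),max(p[0]-130,0)
cv2.imwrite('pics/w5c.png',cv2.resize(c['img'][v0:v0+200,u0:u0+260],None,fx=3,fy=3)[:,:,::-1])
```

```text
(0.48575636744499207, 0.30474191904067993) 0.016765283420681953 [0.48519671 0.30479912 0.15166537] 1317 13.6167
[np.float64(0.4855104501738869), np.float64(0.30470395829993635)]
[326 244]
```

View pics/w5c.png

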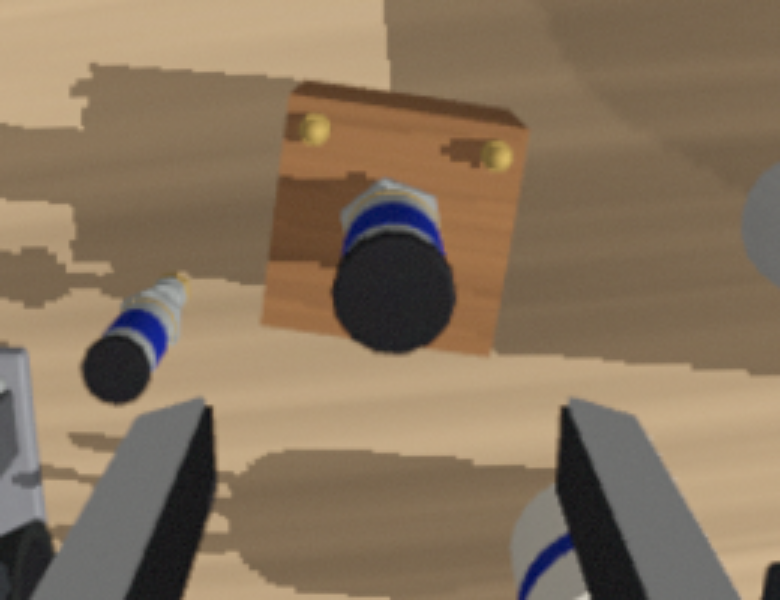

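This is the middle-sized gun: its cap measures 16.8 mm in radius at the right height, and it stands in the wooden stand at crop (395,290). Now I'll grip it and lift it.

Run:
```python
from h import *
b=pose((.4857,.3047,.114),-UP,LY)
print(env.servo_line(b[1]+[0,0,.05],feed=.25)); print(env.servo_line(b[1],feed=.1,force_limit=10))
f0=env.get_ft_force()
env.gripper_to(.01,55); print(env.get_finger_gap(),env.get_gripper_force())
env.servo_line(b[1]+[0,0,.02],feed=.1); print('w',env.get_ft_force()-f0)
env.servo_line(b[1]+[0,0,.17],feed=.25); env.dwell(.2); print('w',env.get_ft_force()-f0,env.get_finger_gap(),env.get_clock())
N=np.array([.5640,-.0214,.1240])
b=pose(N+.19*NZ,-NZ,LY); print(b[3],env.get_joint_pos()); env.move_to(b[1],b[2])
c=snap('scene','s2.png'); print(proj(c,N),proj(c,N+.082*NZ),env.get_clock())
p=proj(c,N+.06*NZ).astype(int)
cv2.imwrite('pics/s2c.png',cv2.resize(c['img'][p[1]-85:p[1]+85,p[0]-100:p[0]+100],None,fx=3.5,fy=3.5,interpolation=cv2.INTER_CUBIC)[:,:,::-1])
np.save('pics/p.npy',p)
w=snap('wrist','w6.png'); W=cloud(c); np.save('pics/W.npy',W)
```

```text
False
False
0.03149243524486894 55.00039279460907
w [-0.32150384 -1.74543769 -3.36989964]
w [-0.88669096 -1.47777864 -3.12748656] 0.03168097931922684 16.7083
[-0.33679828 -0.61875934  2.25044107  0.14129432  1.00334007  1.28582761] [ 3.62577442e-01  2.32969021e-02  1.69750516e+00 -3.90395394e-05
  1.42498506e+00 -1.11121416e+00]
[298.81539637 269.91344015] [293.54374563 231.72142741] 18.8167
```

View pics/s2c.png

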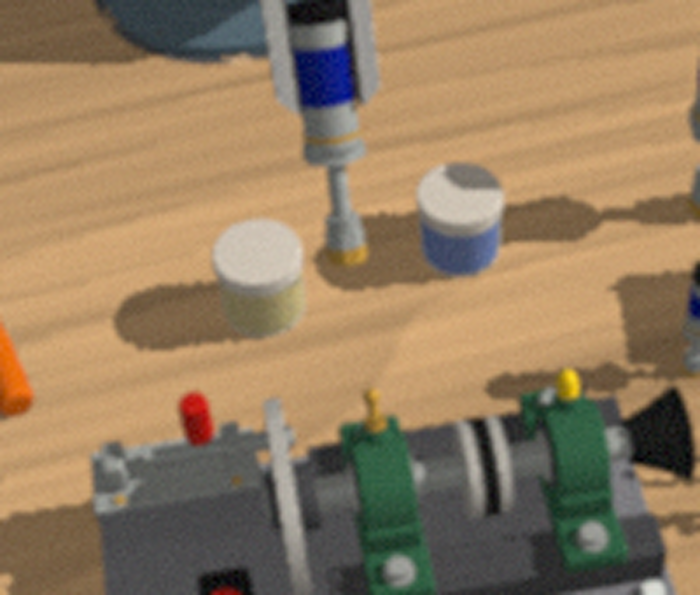

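View pics/w6.png

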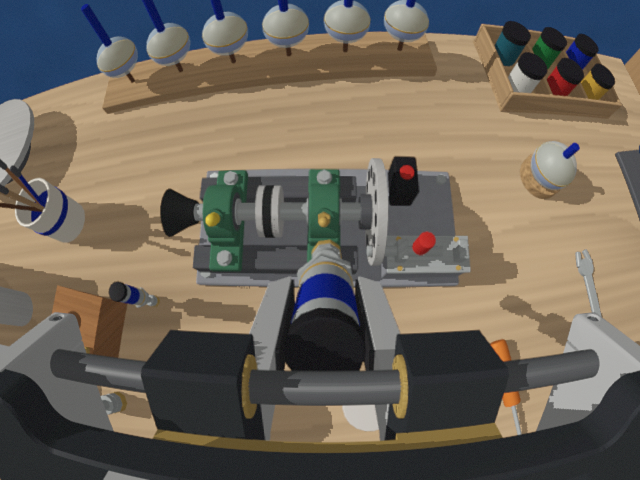

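Gun gripped, with its mouth at s2c (348,257) above the brass nipple at (373,395). Its axis looks close to the nipple's line. I'll quantify the residual offsets in both views.

Run:
```python
from h import *
N=np.array([.5640,-.0214,.1240])
for fn,pr in(('s2.png',proj),('w6.png',fproj)):
    c=load(fn); hs=cv2.cvtColor(c['img'],cv2.COLOR_RGB2HSV).astype(int)
    O=N+.19*NZ
    P={'head':pr(c,N),'neck':pr(c,N-.01*NZ),'mouth':pr(c,N+.082*NZ),'band':pr(c,O),'b-':pr(c,O-.016*NZ),'b+':pr(c,O+.016*NZ)}
    print(fn,{k:v.round(1) for k,v in P.items()}, 'dy px/5mm',(pr(c,N+.005*LY)-pr(c,N)).round(2),(pr(c,N+.005*np.cross(LY,NZ))-pr(c,N)).round(2))
    br=(hs[...,0]>10)&(hs[...,0]<28)&(hs[...,1]>130)&(hs[...,2]>110)
    bl=(hs[...,0]>110)&(hs[...,0]<130)&(hs[...,1]>180)
    for k,m,h in(('head',br,7),('mouth',br,7),('band',bl,30)):
        u,v=P[k].round().astype(int); s=m[v-h:v+h+1,u-h:u+h+1]; y,x=np.nonzero(s)
        print(k,len(x),(x.mean()+u-h).round(2),(y.mean()+v-h).round(2)) if len(x) else print(k,0)
        if k=='head':
            for r in range(s.shape[0]): 
                xs=np.nonzero(s[r])[0]; 
                if len(xs): print('  row',v-h+r,xs.min()+u-h,xs.max()+u-h,len(xs))
        if k=='band':
            for r in range(0,s.shape[0],4):
                xs=np.nonzero(s[r])[0]
                if len(xs): print('  row',v-h+r,xs.min()+u-h,xs.max()+u-h)
```

```text
s2.png {'head': array([298.8, 269.9]), 'neck': array([299.4, 274.4]), 'mouth': array([293.5, 231.7]), 'band': array([286.1, 177.6]), 'b-': array([287.2, 185.9]), 'b+': array([284.9, 169.2])} dy px/5mm [ 2.44 -0.41] [0.3  0.94]
head 45 300.29 272.89
  row 268 299 301 3
  row 269 298 302 5
  row 270 298 302 5
  row 271 298 301 4
  row 272 299 301 3
  row 273 299 302 4
  row 274 299 302 4
  row 275 299 303 5
  row 276 298 303 6
  row 277 298 303 6
mouth 39 294.13 230.26
band 213 286.52 178.62
  row 172 279 293
  row 176 279 293
  row 180 280 293
  row 184 281 294
w6.png {'head': array([323.6, 221.4]), 'neck': array([323.6, 219.2]), 'mouth': array([323.3, 244.5]), 'band': array([322.6, 306.1]), 'b-': array([322.8, 292.9]), 'b+': array([322.4, 321.6])} dy px/5mm [-5.18 -0.  ] [ 0.   -5.07]
head 115 322.99 219.08
  row 214 320 327 8
  row 215 318 328 11
  row 216 318 329 12
  row 217 318 329 12
  row 218 318 329 12
  row 219 318 328 11
  row 220 318 326 9
  row 221 318 326 9
  row 222 319 327 9
  row 223 319 326 8
  row 224 320 326 7
  row 225 321 325 5
  row 226 322 323 2
mouth 29 322.76 241.97
band 1174 324.93 289.93
  row 276 314 336
  row 280 307 343
  row 284 303 347
  row 288 301 350
  row 292 299 351
  row 296 298 353
  row 300 297 353
  row 304 295 353
  row 308 294 353
  row 312 293 294
```

Run:
```python
from h import *
N=np.array([.5641,-.0204,.1240])
off=-env.grasp_offset*-NZ
P=lambda s:N+s*NZ+off
env.servo_line(P(.125),feed=.1); env.dwell(.2); f0=env.get_ft_force(); t0=env.get_wrist_torque()
for s in (.116,.111,.108,.105,.102,.100,.098,.096,.094,.092,.090):
    h=env.servo_line(P(s),feed=.02,force_limit=30); env.dwell(.1)
    f=env.get_ft_force()-f0; x=env.get_tcp_pos()-P(s)
    print(s,h,'ax %.1f ly %.1f lat %.1f'%(f@NZ,f@LY,f@np.cross(LY,NZ)),'track mm',(x@NZ*1e3).round(2),(env.get_wrist_torque()-t0).round(2),env.get_finger_gap().round(4))
    if h or abs(f@NZ)>17 or np.hypot(f@LY,f@np.cross(LY,NZ))>12: break
print(env.get_clock())
```

```text
Traceback (most recent call last):
AttributeError: 'float' object has no attribute 'round'
```

```bash
cat > press.py <<'E'
import sys
from h import *
N=np.array([.5641,-.0204,.1240]); P=lambda s:N+s*NZ+env.grasp_offset*NZ; LT=np.cross(LY,NZ)
def step(s,f0,lim=30,feed=.02):
    h=env.servo_line(P(s),feed=feed,force_limit=lim); env.dwell(.1)
    f=env.get_ft_force()-f0; x=env.get_tcp_pos()-P(s)
    print(s,h,'ax %.1f ly %.1f lat %.1f'%(f@NZ,f@LY,f@LT),'track %.2f mm'%(x@NZ*1e3),'gap %.4f t %.1f'%(env.get_finger_gap(),env.get_clock()))
    return h or abs(f@NZ)>17 or np.hypot(f@LY,f@LT)>12
E
python3 - <<'E'
from press import *
f0=env.get_ft_force(); np.save('pics/f0.npy',f0)
for s in (.111,.108,.105,.102,.100,.098,.096,.094,.092,.090):
    if step(s,f0): break
E
```

```text
0.111 False ax 0.0 ly 0.5 lat -0.1 track 0.00 mm gap 0.0314 t 21.1
0.108 False ax 9.9 ly 0.1 lat 0.9 track 0.75 mm gap 0.0314 t 21.5
0.105 False ax 12.6 ly -0.9 lat -0.1 track 0.84 mm gap 0.0317 t 21.9
0.102 False ax 13.3 ly -0.1 lat 0.8 track 1.08 mm gap 0.0315 t 22.3
0.1 False ax 15.1 ly 0.8 lat -0.4 track 1.25 mm gap 0.0320 t 22.6
0.098 False ax 16.3 ly 0.5 lat 0.2 track 1.43 mm gap 0.0316 t 23.0
0.096 False ax 17.8 ly -0.6 lat -0.1 track 1.62 mm gap 0.0313 t 23.3
```

Run:
```python
from press import *
c=snap('scene','s3.png'); w=snap('wrist','w7.png'); print(env.get_ft_force()@NZ, [proj(c,N+s*NZ).round(1) for s in (0,-.0102,.0875,.096)])
A=cv2.resize(c['img'][170:290,250:345],(475,600),interpolation=cv2.INTER_CUBIC)
B=cv2.resize(w['img'][190:340,275:375],(400,600),interpolation=cv2.INTER_CUBIC)[:, :325]
cv2.imwrite('pics/v3.png',np.hstack([A,B])[:,:,::-1])
```

```text
14.507261324872738 [array([299.3, 269.8]), array([299.9, 274.4]), array([293.7, 229. ]), array([293.1, 224.9])]
```

View pics/v3.png

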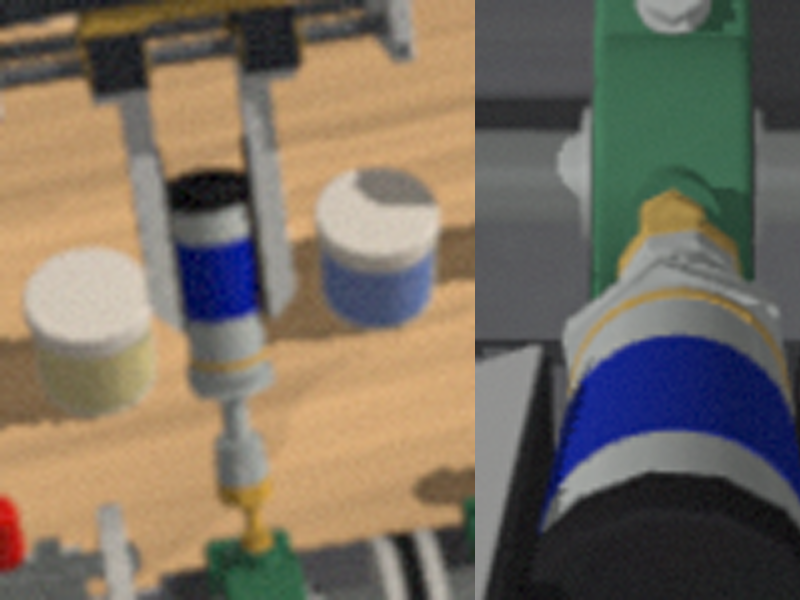

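The coupler rim, at left crop rows 485–505 (x≈246), is only just at the head; the neck is at x≈258. So it hasn't snapped on, and the coupler sits a few mm to the −y side. I'll measure that offset.

Run:
```python
from press import *
for fn in('s2.png','s3.png'):
    c=load(fn); hs=cv2.cvtColor(c['img'],cv2.COLOR_RGB2HSV).astype(int)
    br=(hs[...,0]>10)&(hs[...,0]<28)&(hs[...,1]>130)&(hs[...,2]>90)
    for r in (range(226,236) if fn[1]=='2' else []): 
        xs=[x for x in range(284,304) if br[r,x]]; print(fn,r,xs[:1],xs[-1:],len(xs))
    for r in range(264,282):
        xs=[x for x in range(290,311) if br[r,x]]; print(fn,r,xs[:1],xs[-1:],len(xs), np.mean(xs).round(1) if xs else '')
    for r in range(222,264,3):   # tube/coupler silhouette: low saturation
        if fn[1]=='3':
            xs=[x for x in range(283,312) if hs[r,x,1]<60]; print('grey',r,xs[:1],xs[-1:],np.mean(xs).round(1) if xs else '')
c=load('s3.png'); print([(s,proj(c,N+s*NZ).round(1)) for s in(.096,.08,.06,.05,.04,.03,.02,.01,0)])
# wrist: nipple head vs hex relative to line
w=load('w7.png'); hs=cv2.cvtColor(w['img'],cv2.COLOR_RGB2HSV).astype(int); br=(hs[...,0]>10)&(hs[...,0]<28)&(hs[...,1]>130)&(hs[...,2]>90)
for r in range(234,262,2): xs=np.nonzero(br[r,295:350])[0]+295; print('w',r,xs[:1],xs[-1:],len(xs))
bl=(hs[...,0]>110)&(hs[...,0]<130)&(hs[...,1]>180)
for r in range(274,300,4): xs=np.nonzero(bl[r,280:370])[0]+280; print('wb',r,xs[:1],xs[-1:])
print([fproj(w,N+s*NZ).round(1) for s in(-.013,0,.05,.08,.096)],fproj(w,N+.005*LY-.013*NZ))
```

```text
s2.png 226 [] [] 0
s2.png 227 [298] [298] 1
s2.png 228 [296] [298] 3
s2.png 229 [287] [298] 12
s2.png 230 [287] [298] 12
s2.png 231 [288] [298] 11
s2.png 232 [289] [297] 9
s2.png 233 [] [] 0
s2.png 234 [] [] 0
s2.png 235 [] [] 0
s2.png 264 [] [] 0 
s2.png 265 [] [] 0 
s2.png 266 [] [] 0 
s2.png 267 [] [] 0 
s2.png 268 [299] [301] 3 300.0
s2.png 269 [298] [302] 5 300.0
s2.png 270 [298] [302] 5 300.0
s2.png 271 [298] [301] 4 299.5
s2.png 272 [299] [301] 3 300.0
s2.png 273 [299] [302] 4 300.5
s2.png 274 [299] [302] 4 300.5
s2.png 275 [299] [303] 5 301.0
s2.png 276 [298] [303] 6 300.5
s2.png 277 [298] [303] 6 300.5
s2.png 278 [299] [303] 5 301.0
s2.png 279 [299] [303] 5 301.0
s2.png 280 [] [] 0 
s2.png 281 [] [] 0 
s3.png 264 [] [] 0 
s3.png 265 [] [] 0 
s3.png 266 [303] [304] 2 303.5
s3.png 267 [302] [304] 3 303.0
s3.png 268 [294] [304] 11 299.0
s3.png 269 [294] [303] 10 298.5
s3.png 270 [294] [302] 9 298.0
s3.png 271 [297] [302] 6 299.5
s3.png 272 [299] [301] 3 300.0
s3.png 273 [299] [302] 4 300.5
s3.png 274 [299] [302] 4 300.5
s3.png 275 [299] [303] 5 301.0
s3.png 276 [299] [303] 5 30
[... 628 characters left out ...]
array([296.1, 246.8])), (0.04, array([296.8, 251.5])), (0.03, array([297.4, 256.1])), (0.02, array([298.1, 260.7])), (0.01, array([298.7, 265.3])), (0, array([299.3, 269.8]))]
w 234 [] [] 0
w 236 [] [] 0
w 238 [323] [325] 3
w 240 [319] [328] 10
w 242 [317] [331] 15
w 244 [317] [331] 15
w 246 [317] [333] 17
w 248 [317] [336] 5
w 250 [315] [338] 4
w 252 [] [] 0
w 254 [312] [312] 1
w 256 [] [] 0
w 258 [] [] 0
w 260 [] [] 0
wb 274 [325] [327]
wb 278 [311] [339]
wb 282 [305] [345]
wb 286 [302] [349]
wb 290 [300] [351]
wb 294 [298] [352]
wb 298 [297] [354]
[array([322.6, 247. ]), array([322.6, 251.9]), array([322.2, 275.8]), array([322. , 295.8]), array([321.8, 308.9])] [316.07346433 246.97172119]
```

Run:
```python
from press import *
env.servo_line(P(.114),feed=.05); env.dwell(.2); f0=env.get_ft_force()
print('back',(f0-np.load('pics/f0.npy')).round(2))
for y,l in((.0013,0),(.0013,.002),(.0013,-.002),(.0027,0),(0,.002),(0,-.002)):
    d=y*LY+l*LT
    env.servo_line(P(.113)+d,feed=.05)
    h=env.servo_line(P(.103)+d,feed=.03,force_limit=8)
    f=env.get_ft_force()-f0; s=(env.get_tcp_pos()-P(0))@NZ
    print((y,l),h,'stop s %.4f'%s,'ax %.1f ly %.1f lt %.1f'%(f@NZ,f@LY,f@LT),'t %.1f'%env.get_clock())
    if not h or s<.1065: break
```

```text
back [ 0.89 -0.65  0.83]
(0.0013, 0) True stop s 0.1069 ax 11.1 ly -0.2 lt -0.7 t 24.7
(0.0013, 0.002) True stop s 0.1070 ax 10.1 ly 0.3 lt -0.7 t 25.2
(0.0013, -0.002) True stop s 0.1111 ax 10.5 ly -0.4 lt -1.3 t 25.8
(0.0027, 0) True stop s 0.1112 ax 9.9 ly -0.2 lt -1.4 t 26.2
(0, 0.002) True stop s 0.1112 ax 11.5 ly -1.4 lt -1.2 t 26.7
(0, -0.002) False stop s 0.1026 ax -0.7 ly -0.3 lt -0.2 t 27.4
```

```bash
cat >> press.py <<'E'
def go(s,d,f0,lim=30,feed=.02):
    h=env.servo_line(P(s)+d,feed=feed,force_limit=lim); env.dwell(.1); f=env.get_ft_force()-f0; x=env.get_tcp_pos()-P(0)
    print('%.3f'%s,h,'s %.4f ax %.1f ly %.1f lt %.1f t %.1f gap %.4f'%(x@NZ,f@NZ,f@LY,f@LT,env.get_clock(),env.get_finger_gap()))
    return f
E
python3 - <<'E'
from press import *
f0=np.load('pics/f0.npy'); d=-.002*LT
for s in(.1015,.100,.0985,.097,.0955,.094):
    f=go(s,d,f0)
    if f@NZ>11 or np.hypot(f@LY,f@LT)>8: break
c=snap('scene','s4.png'); hs=cv2.cvtColor(c['img'],cv2.COLOR_RGB2HSV).astype(int)
br=(hs[...,0]>10)&(hs[...,0]<28)&(hs[...,1]>130)&(hs[...,2]>90)
for r in range(262,282):
    xs=[x for x in range(285,313) if br[r,x]]; print(r,xs[:1],xs[-1:],len(xs),np.mean(xs).round(1) if xs else '')
E
```

```text
0.102 False s 0.1015 ax -0.3 ly -1.7 lt 0.2 t 27.8 gap 0.0315
0.100 False s 0.1000 ax 0.2 ly -0.9 lt 0.1 t 28.1 gap 0.0316
0.099 False s 0.0984 ax -0.7 ly 0.1 lt -0.2 t 28.4 gap 0.0314
0.097 False s 0.0970 ax -1.0 ly -0.7 lt 0.5 t 28.8 gap 0.0315
0.096 False s 0.0954 ax 0.6 ly -0.4 lt 0.5 t 29.1 gap 0.0313
0.094 False s 0.0944 ax 5.9 ly -0.8 lt -0.6 t 29.5 gap 0.0316
262 [] [] 0 
263 [] [] 0 
264 [] [] 0 
265 [] [] 0 
266 [] [] 0 
267 [] [] 0 
268 [300] [300] 1 300.0
269 [299] [301] 3 300.0
270 [298] [304] 6 300.7
271 [298] [304] 7 301.0
272 [295] [304] 10 299.5
273 [295] [304] 10 299.5
274 [295] [303] 9 299.0
275 [297] [303] 7 300.0
276 [298] [303] 6 300.5
277 [298] [304] 7 301.0
278 [299] [303] 5 301.0
279 [299] [303] 5 301.0
280 [] [] 0 
281 [] [] 0
```

Brass is visible in front of the coupler at rows 268–271. That means the mouth slid past the head on the robot side, so the gun is tilted in the grip. I'll back off and fit the gun's axis from depth.

```bash
cat > fit.py <<'E'
from press import *
def prof(c,off=0*UP):
    "gun surface: per axial slice relative to the tool axis, LT of the near surface minus radius, and LY middle"
    W=cloud(c); t=env.get_tcp_pos() if off is None else off
    q=(W-t); a=-(q@NZ)-env.grasp_offset; l=q@LT; y=q@LY   # a = distance ahead of grasp point
    for lo,hi,r in((-.036,-.022,16.5),(-.014,.0,15.5),(.0,.014,15.5),(.018,.036,15),(.041,.047,18),(.055,.07,0),(.08,.09,10),(.09,.098,10),(.098,.106,10)):
        m=(a>lo)&(a<hi)&(abs(l)<.03)&(abs(y)<.016)
        if m.sum()<4: print(lo,m.sum()); continue
        L=l[m]*1e3; Y=y[m]*1e3
        print('%.3f n %d  ltsurf90 %.1f -> axis lt %.1f ; y mid %.1f (%.1f..%.1f)'%((lo+hi)/2,m.sum(),np.percentile(L,85),np.percentile(L,85)-r,(Y.min()+Y.max())/2,Y.min(),Y.max()))
E
python3 - <<'E'
from fit import *
print('s2'); prof(load('s2.png'),np.array([.5640,-.0214,.1240])+(.19+env.grasp_offset)*NZ)
env.servo_line(P(.135)-.002*LT,feed=.1); env.dwell(.2)
c=snap('scene','s5.png'); np.save('pics/tcp5.npy',env.get_tcp_pos()); print('now',env.get_clock()); prof(c,None)
w=snap('wrist','w8.png')
E
```

```text
s2
-0.029 n 127  ltsurf90 12.8 -> axis lt -3.7 ; y mid -0.1 (-16.0..15.8)
-0.007 n 128  ltsurf90 12.1 -> axis lt -3.4 ; y mid -0.0 (-15.9..15.9)
0.007 n 121  ltsurf90 11.6 -> axis lt -3.9 ; y mid 0.0 (-15.9..15.9)
0.027 n 147  ltsurf90 10.7 -> axis lt -4.3 ; y mid -0.6 (-15.8..14.6)
0.044 n 50  ltsurf90 11.4 -> axis lt -6.6 ; y mid -0.4 (-15.8..15.0)
0.062 n 41  ltsurf90 0.6 -> axis lt 0.6 ; y mid -1.1 (-6.1..3.8)
0.085 n 59  ltsurf90 4.0 -> axis lt -6.0 ; y mid -1.2 (-10.8..8.4)
0.094 n 41  ltsurf90 4.5 -> axis lt -5.5 ; y mid -0.7 (-10.8..9.5)
0.102 n 44  ltsurf90 4.7 -> axis lt -5.3 ; y mid -1.1 (-11.8..9.6)
now 30.3583
-0.029 n 113  ltsurf90 10.7 -> axis lt -5.8 ; y mid -0.4 (-16.0..15.2)
-0.007 n 109  ltsurf90 8.5 -> axis lt -7.0 ; y mid -0.7 (-15.8..14.4)
0.007 n 112  ltsurf90 7.8 -> axis lt -7.7 ; y mid -0.4 (-15.7..14.9)
0.027 n 135  ltsurf90 7.0 -> axis lt -8.0 ; y mid 0.1 (-14.9..15.0)
0.044 n 48  ltsurf90 7.8 -> axis lt -10.2 ; y mid -0.3 (-16.0..15.4)
0.062 n 36  ltsurf90 -3.6 -> axis lt -3.6 ; y mid -0.7 (-5.7..4.2)
0.085 n 56  ltsurf90 -0.9 -> axis lt -10.9 ; y mid -0.5 (-9.8..8.8)
0.094 n 40  ltsurf90 -0.4 -> axis lt -10.4 ; y mid -0.4 (-10.8..9.9)
0.102 n 42  ltsurf90 -0.5 -> axis lt -10.5 ; y mid -1.3 (-11.7..9.1)
```

```bash
cat >> fit.py <<'E'
from scipy.optimize import least_squares
def cyl(c,t,lo,hi,r,guess):
    W=cloud(c); q=W-t; a=-(q@NZ)-env.grasp_offset; m=(a>lo)&(a<hi)&(np.hypot(q@LT-guess[0],q@LY-guess[1])<r*1e-3+.006)
    l,y=(q@LT)[m],(q@LY)[m]
    s=least_squares(lambda x:np.hypot(l-x[0],y-x[1])-r*1e-3,guess,loss='soft_l1',f_scale=.001)
    return s.x,np.sqrt(np.mean(np.clip(s.fun,-.01,.01)**2)),m.sum()
def head(c,N0):
    W=cloud(c); hs=cv2.cvtColor(c['img'],cv2.COLOR_RGB2HSV).astype(int); u,v=proj(c,N0).round().astype(int)
    br=(hs[...,0]>10)&(hs[...,0]<28)&(hs[...,1]>110); sub=np.zeros_like(br); sub[v-4:v+3,u-5:u+7]=1
    Q=W[br&sub&(np.linalg.norm(W-N0,axis=-1)<.012)]
    s=least_squares(lambda x:np.linalg.norm(Q-x,axis=1)-.005,N0,loss='soft_l1',f_scale=.001)
    return s.x,len(Q),Q
def rel(c,t):
    g,rg,n1=cyl(c,t,-.014,.014,15.5,[-.004,0]); b,rb,n3=cyl(c,t,.018,.036,15,[-.005,0]); m,rm,n2=cyl(c,t,.082,.104,10,[-.007,0])
    print('band lt,y mm',(g*1e3).round(1),rg.round(4),n1,'barrel',(b*1e3).round(1),'coupler',(m*1e3).round(1),rm.round(4),n2)
    return g,m
E
python3 - <<'E'
from fit import *
N0=np.array([.5641,-.0204,.124])
for fn,t in(('s2.png',np.array([.5640,-.0214,.1240])+(.19+env.grasp_offset)*NZ),('s5.png',np.load('pics/tcp5.npy'))):
    c=load(fn); g,m=rel(c,t); h,n,Q=head(c,N0); print('head',h,n,'rel N0: lt,y,n mm',(np.array([(h-N0)@LT,(h-N0)@LY,(h-N0)@NZ])*1e3).round(1),((Q-N0)@LT*1e3).round(1).tolist()[:30])
    e=t-(N0+0)  ; print('tcp rel N0 lt,y',(e@LT*1e3).round(2),(e@LY*1e3).round(2))
E
```

```text
band lt,y mm [-3.6 -0. ] 0.002 283 barrel [-4.3 -0.5] coupler [-5.7 -1. ] 0.0014 115
head [ 0.56412802 -0.019916    0.12398018] 20 rel N0: lt,y,n mm [-0.   0.5 -0. ] [2.6, 0.4, 1.1, -1.5, 1.9, 5.6, 2.9, 3.0, 1.0, 3.2, 2.3, 6.2, 4.5, 1.3, 5.7, 4.5, 3.9, 3.1, 2.5, -0.4]
tcp rel N0 lt,y -0.0 -1.0
band lt,y mm [-6.8  0.2] 0.0027 279 barrel [-8.   0.1] coupler [-10.8  -0.6] 0.0013 106
head [ 0.56455287 -0.02057485  0.12443631] 21 rel N0: lt,y,n mm [ 0.6 -0.1  0.1] [0.9, 2.3, 3.0, 2.3, -1.3, 0.1, 0.6, 3.9, 3.6, -3.2, 3.8, 3.7, 5.2, 2.1, 6.5, 6.5, 5.9, 2.1, 2.8, 2.5, 1.9]
tcp rel N0 lt,y -2.36 0.01
```

```bash
cat > tilt.py <<'E'
from fit import *
N0=np.array([.5641,-.0204,.1240])+.0003*LT+.0002*LY
def tcp(s,th,l,y):
    "TCP pose putting gun origin at N0+s*NZ, given in-hand tilt th and offsets l (LT'), y"
    Z=NZ*np.cos(th)-LT*np.sin(th); L=LT*np.cos(th)+NZ*np.sin(th)
    y0=Rn.from_quat(env.get_tool_rot()).as_matrix()[:,1]; yy=LY*np.sign(y0@LY)
    q=Rn.from_matrix(np.c_[np.cross(yy,-Z),yy,-Z]).as_quat()
    return N0+s*NZ+env.grasp_offset*Z-l*L-y*LY,q
E
python3 - <<'E'
from tilt import *
env.gripper_to(.01,60)
p,q=tcp(.130,.043,-.0068,-.0003); env.servo_line(p,rot=q,feed=.05); env.dwell(.2)
c=snap('scene','s6.png'); t=N0+(.130+env.grasp_offset)*NZ
g,_,_=cyl(c,t,-.014,.014,15.5,[0,0]); b,_,_=cyl(c,t,.018,.036,15,[0,0]); m,r,n=cyl(c,t,.082,.104,10,[0,0]); print((g*1e3).round(1),(b*1e3).round(1),(m*1e3).round(1),r,n,env.get_clock(),env.get_finger_gap())
E
```

```text
[3.  0.2] [ 3.4 -0.5] [ 4.4 -1.1] 0.0010749508303007904 100 31.125 0.03190254745971412
```

Run:
```python
from tilt import *
for fn,t,g0 in(('s2.png',np.array([.5640,-.0214,.1240])+(.19+env.grasp_offset)*NZ,[-.004,0]),('s5.png',np.load('pics/tcp5.npy'),[-.007,0]),('s6.png',N0+(.130+env.grasp_offset)*NZ,[.003,0])):
    c=load(fn); out=[]
    for lo,hi,r in((-.036,-.022,16.5),(-.013,.013,15.5),(.019,.036,15),(.084,.094,10),(.092,.104,10)):
        x=g0
        for _ in range(6): x,e,n=cyl(c,t,lo,hi,r,x)
        out.append((round((lo+hi)/2,3),(x*1e3).round(1).tolist(),round(e*1e3,1),n))
    print(fn,*out,sep='\n ')
```

```text
s2.png
 (-0.029, [-3.6, 0.1], np.float64(2.1), np.int64(150))
 (0.0, [-3.6, -0.1], np.float64(2.1), np.int64(264))
 (0.027, [-4.3, -0.5], np.float64(1.4), np.int64(139))
 (0.089, [-5.9, -0.8], np.float64(1.3), np.int64(50))
 (0.098, [-5.5, -1.1], np.float64(1.3), np.int64(64))
s5.png
 (-0.029, [-5.8, 1.1], np.float64(2.2), np.int64(141))
 (0.0, [-6.9, 0.3], np.float64(2.1), np.int64(239))
 (0.027, [-8.1, 0.1], np.float64(1.1), np.int64(124))
 (0.089, [-10.8, -0.7], np.float64(1.4), np.int64(44))
 (0.098, [-10.7, -0.5], np.float64(1.2), np.int64(58))
s6.png
 (-0.029, [2.2, 0.9], np.float64(2.2), np.int64(147))
 (0.0, [3.1, 0.3], np.float64(2.0), np.int64(249))
 (0.027, [3.5, -0.5], np.float64(1.3), np.int64(134))
 (0.089, [4.3, -1.3], np.float64(1.1), np.int64(50))
 (0.098, [5.2, -1.2], np.float64(1.3), np.int64(63))
```

Run:
```python
from tilt import *
p,q=tcp(.125,.025,-.0037,-.0012); env.servo_line(p,rot=q,feed=.05); env.dwell(.2); print('err mm',((env.get_tcp_pos()-p)*1e3).round(2))
c=snap('scene','s7.png'); t=N0+(.125+env.grasp_offset)*NZ
for lo,hi,r in((-.013,.013,15.5),(.019,.036,15),(.084,.094,10),(.092,.104,10)):
    x=[0,0]
    for _ in range(6): x,e,n=cyl(c,t,lo,hi,r,x)
    print((lo+hi)/2,(x*1e3).round(1),n)
h,n,_=head(c,N0); print('head rel lt,y,n',[((h-N0)@k*1e3).round(1) for k in(LT,LY,NZ)],env.get_clock())
```

```text
err mm [ 0.01 -0.01  0.11]
0.0 [-0.   1.1] 241
0.027499999999999997 [0.2 0.5] 130
0.089 [-0.1 -0.2] 50
0.098 [ 0.7 -0.5] 64
head rel lt,y,n [np.float64(-0.5), np.float64(0.5), np.float64(0.1)] 31.625
```

Gun and nipple are now collinear within about 0.7 mm, so I'll press on.

Run:
```python
from tilt import *
A=(.025,-.0037,-.0012)
f0=env.get_ft_force(); np.save('pics/f0b.npy',f0); snapd=False
for s in(.111,.108,.106,.104,.102,.100,.098,.097,.096,.094,.092,.090,.088,.086):
    p,q=tcp(s,*A); h=env.servo_line(p,feed=.025,force_limit=12); env.dwell(.05); f=env.get_ft_force()-f0
    print(s,h,'ax %.1f ly %.1f lt %.1f trk %.2f t %.1f'%(f@NZ,f@LY,f@LT,(env.get_tcp_pos()-p)@NZ*1e3,env.get_clock()))
    if f@NZ>8.5 and s>.0995: print('no snap'); break
    if f@NZ>16.2 or np.hypot(f@LY,f@LT)>10: break
c=snap('scene','s8.png'); t=N0+(s+env.grasp_offset)*NZ
for lo,hi,r in((-.013,.013,15.5),(.019,.036,15)):
    x=[0,0]
    for _ in range(6): x,e,n=cyl(c,t,lo,hi,r,x)
    print((lo+hi)/2,(x*1e3).round(1),n)
```

```text
0.111 False ax -0.3 ly -0.4 lt 0.7 trk 0.06 t 32.4
0.108 False ax 0.1 ly 0.7 lt 0.2 trk -0.04 t 32.7
0.106 False ax 2.6 ly 0.7 lt -0.4 trk 0.11 t 33.0
0.104 False ax 11.1 ly 0.6 lt -0.3 trk 0.97 t 33.3
no snap
0.0 [1.1 0.7] 229
0.027499999999999997 [0.7 0.4] 130
```

Run:
```python
from tilt import *
A=(.025,-.0037,-.0012); f0=np.load('pics/f0b.npy')
for y,l in((.001,-.0012),(.002,-.001),(.001,-.0025),(.002,.0005),(0,-.0012),(.0028,-.0022)):
    d=y*LY+l*LT
    p,q=tcp(.1085,*A); env.servo_line(p+d,feed=.05)
    p,q=tcp(.1025,*A); h=env.servo_line(p+d,feed=.025,force_limit=8.5); f=env.get_ft_force()-f0; s=.1025+(env.get_tcp_pos()-p-d)@NZ
    print((y,l),h,'s %.4f ax %.1f ly %.1f lt %.1f t %.1f'%(s,f@NZ,f@LY,f@LT,env.get_clock()))
    if not h: break
```

```text
(0.001, -0.0012) True s 0.1060 ax 6.5 ly -2.0 lt -0.0 t 33.8
(0.002, -0.001) False s 0.1014 ax -4.4 ly -3.1 lt 0.4 t 34.5
```

The axial pull of −4.4 N means the jaws are drawing the head in, so it is snapping on. I'll continue the stroke.

Run:
```python
from tilt import *
A=(.025,-.0037,-.0012); f0=np.load('pics/f0b.npy'); d=.0015*LY-.001*LT
for s in(.100,.098,.0965,.095,.0935,.092,.0905,.089,.0875,.086,.0845,.083):
    p,q=tcp(s,*A); h=env.servo_line(p+d,feed=.02,force_limit=14); env.dwell(.05); f=env.get_ft_force()-f0
    print(s,h,'s %.4f ax %.1f ly %.1f lt %.1f t %.1f gap %.4f'%(s+(env.get_tcp_pos()-p-d)@NZ,f@NZ,f@LY,f@LT,env.get_clock(),env.get_finger_gap()))
    if f@NZ>16.3 or np.hypot(f@LY,f@LT)>9: break
```

```text
0.1 False s 0.0990 ax -7.4 ly -3.2 lt 0.3 t 34.8 gap 0.0313
0.098 False s 0.0978 ax -4.6 ly -1.8 lt 0.2 t 35.1 gap 0.0317
0.0965 False s 0.0969 ax 2.1 ly -1.8 lt -1.6 t 35.4 gap 0.0317
0.095 False s 0.0961 ax 11.3 ly -1.6 lt 0.1 t 35.7 gap 0.0318
0.0935 False s 0.0947 ax 11.3 ly -1.5 lt -0.8 t 36.0 gap 0.0315
0.092 False s 0.0933 ax 12.6 ly -1.7 lt 0.0 t 36.3 gap 0.0316
0.0905 False s 0.0920 ax 12.4 ly -2.0 lt -0.4 t 36.6 gap 0.0317
0.089 False s 0.0906 ax 15.5 ly -1.9 lt -0.5 t 36.9 gap 0.0316
0.0875 False s 0.0892 ax 14.6 ly -0.8 lt -0.4 t 37.2 gap 0.0317
0.086 False s 0.0878 ax 16.8 ly -2.4 lt 0.3 t 37.5 gap 0.0315
```

Run:
```python
from tilt import *
A=(.025,-.0037,-.0012); f0=np.load('pics/f0b.npy'); d=.0015*LY-.001*LT
for s in(.0845,.0832):
    p,q=tcp(s,*A); h=env.servo_line(p+d,feed=.015,force_limit=14)
    F=[]
    for _ in range(8): env.dwell(.05); F.append(env.get_ft_force()-f0)
    f=np.mean(F,0); S=s+(env.get_tcp_pos()-p-d)@NZ
    print(s,h,'s %.4f ax %.1f ly %.1f lt %.1f t %.1f'%(S,f@NZ,f@LY,f@LT,env.get_clock()),env.get_gripper_force())
c=snap('scene','s9.png'); t=N0+(S+env.grasp_offset)*NZ
for lo,hi,r in((-.034,-.022,16.5),(-.013,.013,15.5),(.019,.036,15),(.041,.047,18)):
    x=[0,0]
    for _ in range(6): x,e,n=cyl(c,t,lo,hi,r,x)
    print((lo+hi)/2,(x*1e3).round(1),n)
hs=cv2.cvtColor(c['img'],cv2.COLOR_RGB2HSV).astype(int); br=(hs[...,0]>10)&(hs[...,0]<28)&(hs[...,1]>130)&(hs[...,2]>90)
for r in range(264,281): 
    xs=[x for x in range(285,313) if br[r,x]]; print(r,xs[:1],xs[-1:],len(xs),end='; ')
W=cloud(c); im=c['img'].astype(int); m=(im[...,0]>150)&(im[...,1]<60)&(W[...,2]>.085)&(W[...,2]<.14)&(W[...,0]<.58); print('\nknob',np.nanmedian(W[m],0))
```

```text
0.0845 False s 0.0865 ax 16.9 ly -1.5 lt -0.7 t 38.1 60.003395676612854
0.0832 False s 0.0853 ax 17.7 ly -0.9 lt -0.8 t 38.8 60.00358164310455
-0.028 [0.9 3.4] 111
0.0 [1.1 2.1] 231
0.027499999999999997 [0.5 1.4] 119
0.044 [-1.2  1.2] 49
264 [] [] 0; 265 [] [] 0; 266 [] [] 0; 267 [] [] 0; 268 [] [] 0; 269 [] [] 0; 270 [] [] 0; 271 [] [] 0; 272 [305] [306] 2; 273 [303] [306] 4; 274 [296] [306] 11; 275 [296] [305] 10; 276 [297] [304] 8; 277 [299] [304] 6; 278 [299] [303] 5; 279 [299] [302] 4; 280 [] [] 0; 
knob [ 0.53748927 -0.11438857  0.12496339]
```

```bash
python3 -c "
from bench import env
print(env.finish_job(), env.get_clock())"
```

```text
the job is handed in; nothing more can be done
the job is handed in; nothing more can be done
```

The job is handed in at about 39 s: the lock bolt is home, and the gun's coupler is clicked onto the bare nipple. I left the spring pressed in about 11 mm at roughly 17.7 N, with the gun still gripped at 60 N; no pass/fail result came back.

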